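Show the maker which bamboo cup to swap

ROBOT

A 7-joint arm with a two-finger parallel gripper is mounted at the origin on the work surface. World frame = base frame: x ahead of the robot, y to its left, z up, the work surface at z = 0. Lengths are in m, angles in rad, forces in N, time in s.
With the tool pointing down it reaches from about 0.425 to 0.925 m from the base axis. Payload 6.8 kg.
Tool frame: the origin (TCP) lies where the fingers leave the gripper's body, on its centre line; the fingertips stand 80 mm ahead of it and the grasp point (between the pads) lies 61 mm ahead of it; z points along the fingers, y is the line along which they close (so a half turn about z gives the same grasp; the last joint's range is limited). The gripper opens to 88 mm and grips with 3 to 60 N. Pads are 20 mm wide; open, the fingers measure 115 mm over their backs; the gripper's body (75 mm by 178 mm) begins 61 mm behind the grasp point.
Start: joints at [1.048, 0.477, 0.022, 1.555, -0.011, 1.109, -0.083], TCP at [0.272, -0.618, 0.303] pointing down, gripper open.
Joint ranges: [-2.96, 2.96], [-0.34, 2.1], [-1.41, 1.46], [0.24, 2.44], [-1.37, 4.51], [0.17, 1.92], [-2.96, 2.96]. Speed limits (rad/s): [2.39, 2.39, 3.14, 3.14, 3.14, 3.14, 3.14].

INTERFACE

Orientations are given as a unit quaternion [x, y, z, w].
In Python, from workcell import r gives the robot as it stands.
- The arm moves only by the tool jog_arm, never from a script. Its argument "motion" is a list of rows, each an object of numbers: "gripper": the finger opening in m, from 0 to 0.0878; "x", "y", "z": the shift along the tool's x, y, z in m; "roll": the turn about the tool's z in rad. In form: [{"gripper": .., "x": .., "y": .., "z": .., "roll": ..}, ...]. A call has 1 to 12 rows; each row is the pose to reach, as a shift and turn from the pose commanded when the call began, along the tool's axes at that moment; what a row does not reach only later rows make up. A row lasts 1/8 s, in which the tool goes at most 62.5 mm and 10.7 degrees, less where a joint would pass 70% of its speed; a pose out of reach is approached as far as the arm can. A call with a gripper value outside its range is refused whole. The fingers move at their own pace and stop on an object; "squeeze" is the grip in N (left out, the last holds). Time passes only in rows, so rows that repeat a pose let the fingers close. It gives the time, the measured TCP pose, the force, the opening and the grip force at its end, in the units of the state.
- r.sense(): the state, without advancing time (a new reading comes with each control period).
- r.read_camera(name): name is "side" or "top" or "wrist"; returns a dict with "image" (400x640x3 uint8, red, green, blue), "fx", "fy", "cx", "cy" (pixels), "R" (3x3) and "t" (3): a world point X has camera coordinates R X + t. Camera axes: x right, y down, z forward; pixel columns grow to the right and rows downward; lengths in m; the calibration is good to about 2 mm. The wrist camera is an equidistant fisheye: a pixel r from the principal point sees the ray r / f radians off the axis. A picture is of the moment at which its call begins. There is no depth.
- r.sign_off(): hands the job in; it is judged then, once.
The state is a dict: "clock": time; "joint_positions": joint angles; "joint_vel": joint speeds; "effort": joint torques, N m; "tcp_pos": TCP position; "ee_rot": TCP orientation; "contact_force": force on the tool from outside, world axes, zero at the start; "moment": the same for the moment, N m; "width": finger opening in m; "grip_force": force on a finger pad.
Only numpy, scipy, OpenCV 4.12 (cv2) and the standard library are available. Lean on these libraries where they do the work, as an engineer would, in place of code of your own. Each camera call takes 0.05 s, during which the arm holds its last target. There are 200 camera calls.

TASK

One cup in the bamboo tray is still raw green and must be swapped for a finished one: show the maker which, by pointing down with the fingertips about three centimetres above the open mouth of the green cup in the tray for about two seconds. Then point in the same way, for about two seconds, at its replacement, the pale cup standing beside the tray that is the same size as the tray's cups, and finish while still pointing at it. Touch and shift nothing, and pass high over all the other cups so that none of them seems to be meant.

Things in the scene. Friction and masses are not known exactly. Their poses are not given: they have to be found in the camera images.
- tray: the fixed bamboo tray, 226 mm by 308 mm over its rail ends, round rails up to 29 mm high; origin under its centre on the table, its y axis along the long side; two rows of three square cells 82 mm apart, one cup standing in each (rim 63 mm above the table); everything else on the table stands behind the cups or along its sides, the nearest a toy ship 130 mm tall some 100 mm or more beyond the loose cups
- green_cup_rim (a point): the raw green bamboo cup in the tray, the only green one there: 68 mm across, 55 mm tall, wall 5 mm, open at the top; the point is the centre of its open mouth, level with the rim, 63 mm above the table
- pale_cup1_rim (a point): one of the five finished pale straw-coloured bamboo cups in the tray: 68 mm across, 55 mm tall, wall 5 mm, open at the top; the point is the centre of its open mouth, level with the rim, 63 mm above the table
- pale_cup2_rim (a point): one of the five finished pale straw-coloured bamboo cups in the tray: 68 mm across, 55 mm tall, wall 5 mm, open at the top; the point is the centre of its open mouth, level with the rim, 63 mm above the table
- pale_cup3_rim (a point): one of the five finished pale straw-coloured bamboo cups in the tray: 68 mm across, 55 mm tall, wall 5 mm, open at the top; the point is the centre of its open mouth, level with the rim, 63 mm above the table
- pale_cup4_rim (a point): one of the five finished pale straw-coloured bamboo cups in the tray: 68 mm across, 55 mm tall, wall 5 mm, open at the top; the point is the centre of its open mouth, level with the rim, 63 mm above the table
- pale_cup5_rim (a point): one of the five finished pale straw-coloured bamboo cups in the tray: 68 mm across, 55 mm tall, wall 5 mm, open at the top; the point is the centre of its open mouth, level with the rim, 63 mm above the table
- spare_cup_rim (a point): the matching spare: a pale straw-coloured bamboo cup standing alone on the table beside the tray, the same as the tray's pale cups: 68 mm across, 55 mm tall, wall 5 mm, open at the top; the point is the centre of its open mouth, level with the rim, 55 mm above the table
- green_spare_rim (a point): another raw green bamboo cup, standing on the table beside the tray, not in it: 68 mm across, 55 mm tall, wall 5 mm, open at the top; the point is the centre of its open mouth, level with the rim, 55 mm above the table
- tumbler_rim (a point): a tall pale bamboo tumbler on the table, 60 mm across, 115 mm tall; the point is the centre of its mouth, level with the rim
- bowl_rim (a point): a wide, low pale bamboo dish on the table, 94 mm across, 32 mm tall; the point is the centre of its mouth, level with the rim
- ladle: a bamboo ladle lying on the table near the robot, 270 mm long, 40 mm tall; origin under its handle, 111 mm from the far end of its cup, x towards its cup
Not all that is in view belongs to the job. What is shaped like the part that bears spare_cup_rim but purple is not meant. Leave any orange look-alike of the part that bears green_cup_rim alone.

How it is judged:
By the outcome, as a careful person would: the job done as asked, in the order asked, and still so for the second after the job is handed in, with the robot touching nothing.
It also fails if it takes over 45 s, if anything falls off the work surface, if the arm or the gripper's body presses on something with over 40 N, if the wrist force passes 120 N, or if a joint passes its speed limit or range.

## Working session

There is one attempt and no reset: what is moved stays moved. The work goes in short steps, Python scripts to look and compute and a tool call to move; the robot and the scene stay as the last step left them, time stands still between calls to the robot, and variables do not carry over. Pictures are saved under pics/ and viewed, at most 10 in all, crops included, and the job is handed in when it is done.

Besides the shell and the picture viewer there is one more tool, called after "Request:" as a command line: name --argument value ..., lists and objects as JSON in quotes. jog_arm: Moves the arm, as the interface text tells. Its arguments: {"type":"object","properties":{"motion":{"type":"array","items":{"type":"object","properties":{"gripper":{"type":"number"},"x":{"type":"number"},"y":{"type":"number"},"z":{"type":"number"},"roll":{"type":"number"}}}},"squeeze":{"type":"number"}},"required":["motion"]}

```bash
mkdir -p pics; python3 - <<'E'
from workcell import r
import cv2,pickle
d={}
for n in("top","side"):
    c=r.read_camera(n);d[n]=c;cv2.imwrite(f"pics/{n}1.png",c["image"][:,:,::-1])
pickle.dump(d,open("d.pkl","wb"))
s=r.sense();print(s["tcp_pos"],s["ee_rot"],s["clock"])
for n in d:print(n,d[n]["fx"],d[n]["R"],d[n]["t"])
E
```

```text
[ 0.27186389 -0.61741284  0.30184053] [ 9.78567158e-01  2.05926551e-01 -2.18240796e-04 -7.24580243e-04] 0.1
top 388.3288933349181 [[-0.00700602 -0.99995911  0.00571815]
 [-0.98618278  0.0059628  -0.16555351]
 [ 0.16551265 -0.00679901 -0.98618423]] [-0.09219212  0.54748219  0.99999613]
side 367.0695477896405 [[-0.99040541 -0.1368057  -0.01952759]
 [-0.08504699  0.71478175 -0.69415709]
 [ 0.10892262 -0.68583617 -0.71955862]] [0.51091191 0.17243823 0.93410696]
```

View pics/top1.png

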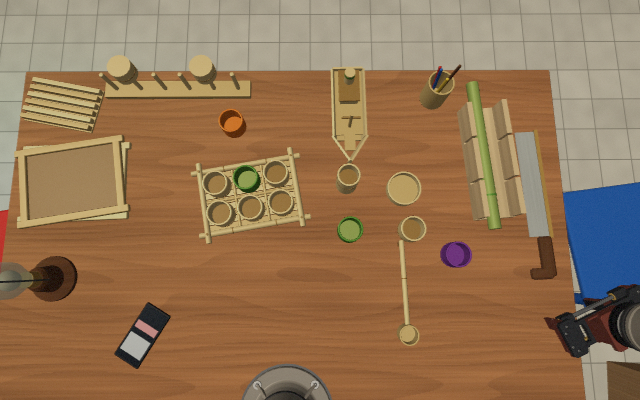

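View pics/side1.png

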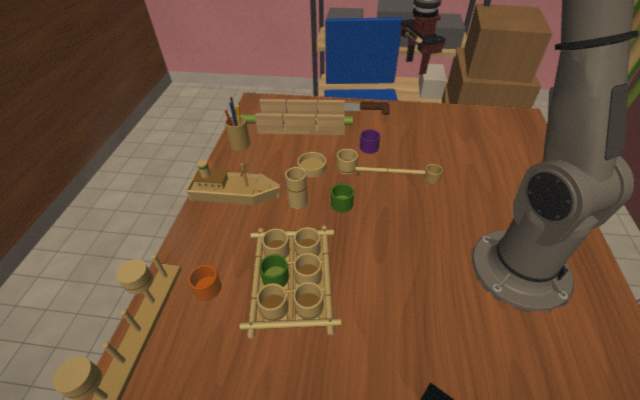

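The top view shows the tray's green cup at (247,180). The pale cup beside the tray is at (412,229), the green spare at (350,230), the tumbler at (348,175), the dish at (404,189) and the purple cup at (456,254). The side view shows the tray's green cup at (274,270) and the pale cup at (347,161). Next I'll measure the rims in both views.

```bash
cat >h.py <<'E'
import numpy as np,cv2,pickle
d=pickle.load(open("d.pkl","rb"))
def cast(c,u,v,z):
    R=np.array(c["R"]);t=np.array(c["t"]);o=-R.T@t
    k=R.T@np.array([(u-c["cx"])/c["fx"],(v-c["cy"])/c["fy"],1]);return o+k*(z-o[2])/k[2]
def proj(c,X):
    p=np.array(c["R"])@X+c["t"];return np.array([c["fx"]*p[0]/p[2]+c["cx"],c["fy"]*p[1]/p[2]+c["cy"]])
E
python3 - <<'E'
from h import *
G=cast(d["top"],247,178,.063);S=cast(d["top"],412.5,228.5,.055)
print(G,S,[proj(d["side"],X) for X in(G,S)])
print("S by side",cast(d["side"],347,155,.055),"G by side",cast(d["side"],274,264,.063))
# rim circles drawn for check; left half top, right half side
th=np.linspace(0,2*np.pi,60)
rows=[]
for X in(G,S):
    tiles=[]
    for n in("top","side"):
        c=d[n];p=proj(c,X);x0,y0=(p-[30,24]).astype(int)
        im=cv2.resize(c["image"][y0:y0+48,x0:x0+60,::-1],None,fx=6,fy=6,interpolation=cv2.INTER_CUBIC)
        pts=np.array([(proj(c,X+.034*np.array([np.cos(a),np.sin(a),0]))-[x0,y0]+.5)*6 for a in th]).astype(int)
        for q in pts: cv2.circle(im,tuple(int(v) for v in q),1,(0,0,255),-1)
        tiles.append(im)
    rows.append(np.hstack(tiles))
cv2.imwrite("pics/crop1.png",np.vstack(rows))
E
```

```text
[0.60621658 0.10593669 0.063     ] [ 0.46896457 -0.33258311  0.055     ] [array([275.4298835 , 264.15965514]), array([347.62872265, 155.71749193])]
S by side [ 0.47126509 -0.33596521  0.055     ] G by side [0.60973868 0.1059153  0.063     ]
```

View pics/crop1.png

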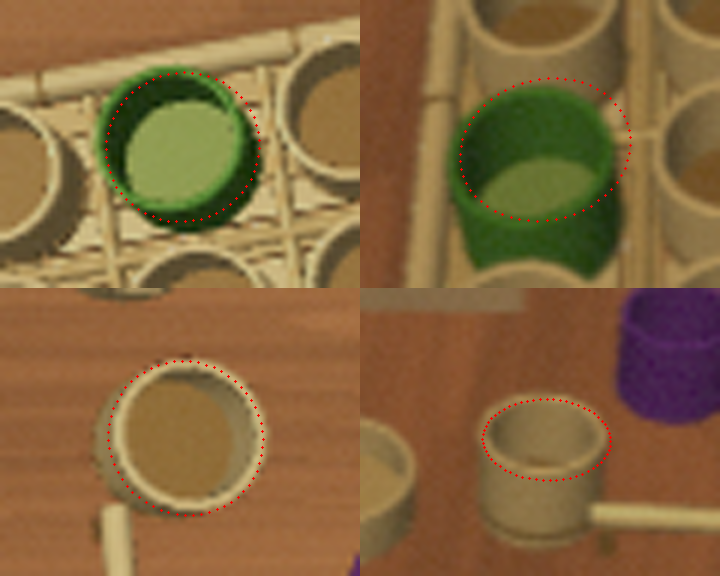

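The spare's outline matches 68 mm at a height of 55 mm in both views. The green rim sits about 1.3 px left and 1 px up of my guess in the top view, so G ≈ (0.6085, 0.109) and S ≈ (0.470, -0.334). I'll close the fingers, rise and travel high.

Request:
jog_arm --motion '[{"gripper": 0,"z": -0.03},{"gripper": 0,"z": -0.06},{"gripper": 0,"z": -0.08},{"gripper": 0,"x": 0.03,"y": -0.026,"z": -0.08},{"gripper": 0,"x": 0.07,"y": -0.062,"z": -0.08},{"gripper": 0,"x": 0.11,"y": -0.097,"z": -0.08},{"gripper": 0,"x": 0.15,"y": -0.132,"z": -0.08},{"gripper": 0,"x": 0.19,"y": -0.167,"z": -0.08},{"gripper": 0,"x": 0.23,"y": -0.203,"z": -0.08},{"gripper": 0,"x": 0.27,"y": -0.238,"z": -0.08},{"gripper": 0,"x": 0.3,"y": -0.264,"z": -0.08},{"gripper": 0,"x": 0.31,"y": -0.273,"z": -0.08}]'

```text
invalid input at $.motion[0]: expected keys gripper, x, y, z, roll
```

Request:
jog_arm --motion '[{"gripper": 0,"x": 0,"y": 0,"z": -0.03,"roll": 0},{"gripper": 0,"x": 0,"y": 0,"z": -0.06,"roll": 0},{"gripper": 0,"x": 0,"y": 0,"z": -0.08,"roll": 0},{"gripper": 0,"x": 0.03,"y": -0.026,"z": -0.08,"roll": 0},{"gripper": 0,"x": 0.07,"y": -0.062,"z": -0.08,"roll": 0},{"gripper": 0,"x": 0.11,"y": -0.097,"z": -0.08,"roll": 0},{"gripper": 0,"x": 0.15,"y": -0.132,"z": -0.08,"roll": 0},{"gripper": 0,"x": 0.19,"y": -0.167,"z": -0.08,"roll": 0},{"gripper": 0,"x": 0.23,"y": -0.203,"z": -0.08,"roll": 0},{"gripper": 0,"x": 0.27,"y": -0.238,"z": -0.08,"roll": 0},{"gripper": 0,"x": 0.3,"y": -0.264,"z": -0.08,"roll": 0},{"gripper": 0,"x": 0.31,"y": -0.273,"z": -0.08,"roll": 0}]'

```text
clock: 1.6
tcp_pos: [0.4466, -0.2406, 0.3825]
ee_rot: [0.978, 0.208, -0.0, -0.0]
contact_force: [0.0, -1.1, 0.1]
width: 0.0006
grip_force: 0.0
```

Request:
jog_arm --motion '[{"gripper": 0,"x": 0.03,"y": -0.026,"z": 0,"roll": 0},{"gripper": 0,"x": 0.07,"y": -0.061,"z": 0,"roll": 0},{"gripper": 0,"x": 0.11,"y": -0.096,"z": 0,"roll": 0},{"gripper": 0,"x": 0.15,"y": -0.131,"z": 0,"roll": 0},{"gripper": 0,"x": 0.19,"y": -0.166,"z": 0,"roll": 0},{"gripper": 0,"x": 0.23,"y": -0.201,"z": 0,"roll": 0},{"gripper": 0,"x": 0.27,"y": -0.236,"z": 0,"roll": 0},{"gripper": 0,"x": 0.29,"y": -0.253,"z": 0,"roll": 0},{"gripper": 0,"x": 0.29,"y": -0.253,"z": 0,"roll": 0},{"gripper": 0,"x": 0.29,"y": -0.253,"z": 0,"roll": 0}]'

```text
clock: 2.85
tcp_pos: [0.6092, 0.1031, 0.3822]
ee_rot: [0.979, 0.205, -0.001, 0.001]
contact_force: [-0.2, -0.3, 0.3]
width: 0.0004
grip_force: 0.0
```

```bash
python3 - <<'E'
from workcell import r
import cv2
s=r.sense();print(s["tcp_pos"],s["ee_rot"],s["clock"])
c=r.read_camera("wrist");cv2.imwrite("pics/w1.png",c["image"][:,:,::-1])
import numpy as np
R=np.array(c["R"]);t=np.array(c["t"])
for X in([.6085,.109,.063],[.470,-.334,.055]):
    p=R@np.array(X)+t;th=np.arctan2(np.hypot(p[0],p[1]),p[2]);k=c["fx"]*th/np.hypot(p[0],p[1]);print(p[0]*k+c["cx"],p[1]*k+c["cy"])
E
```

```text
[0.60923196 0.10312773 0.38221728] [ 9.78822533e-01  2.04709017e-01 -5.17076108e-04  6.32727095e-04] 2.85
309.47741374018904 163.2417743219383
489.3104326611767 320.5131505826429
```

View pics/w1.png

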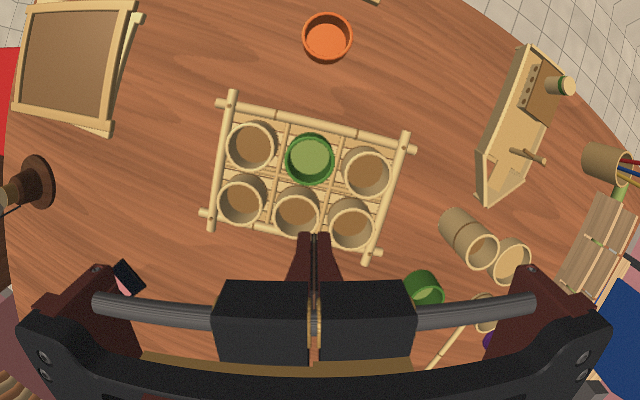

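The wrist view shows the green rim centred at about (310,160). I predicted (309.5,163), so G is about 3 mm further out, near (0.611, 0.110). I'll descend in line and hold.

Request:
jog_arm --motion '[{"gripper": 0,"x": 0.005,"y": -0.006,"z": 0.02,"roll": 0},{"gripper": 0,"x": 0.005,"y": -0.006,"z": 0.05,"roll": 0},{"gripper": 0,"x": 0.005,"y": -0.006,"z": 0.08,"roll": 0},{"gripper": 0,"x": 0.005,"y": -0.006,"z": 0.11,"roll": 0},{"gripper": 0,"x": 0.005,"y": -0.006,"z": 0.14,"roll": 0},{"gripper": 0,"x": 0.005,"y": -0.006,"z": 0.165,"roll": 0},{"gripper": 0,"x": 0.005,"y": -0.006,"z": 0.185,"roll": 0},{"gripper": 0,"x": 0.005,"y": -0.006,"z": 0.2,"roll": 0},{"gripper": 0,"x": 0.005,"y": -0.006,"z": 0.209,"roll": 0},{"gripper": 0,"x": 0.005,"y": -0.006,"z": 0.209,"roll": 0},{"gripper": 0,"x": 0.005,"y": -0.006,"z": 0.209,"roll": 0}]'

```text
clock: 4.28
tcp_pos: [0.6118, 0.1131, 0.1744]
ee_rot: [0.979, 0.206, 0.001, -0.0]
contact_force: [0.1, 0.4, -0.8]
width: 0.0004
grip_force: 0.0
```

```bash
python3 - <<'E'
from workcell import r
import cv2,numpy as np
s=r.sense();print(s["tcp_pos"],s["ee_rot"],s["clock"])
a=r.read_camera("side")["image"][200:320,200:350,::-1];b=r.read_camera("wrist")["image"][100:280,200:425,::-1]
cv2.imwrite("pics/p1.png",np.hstack([cv2.resize(a,(400,320)),cv2.resize(b,(400,320))]))
E
```

```text
[0.61181757 0.11310251 0.17440598] [ 9.78576753e-01  2.05881215e-01  6.80369324e-04 -2.09395834e-05] 4.275
```

View pics/p1.png

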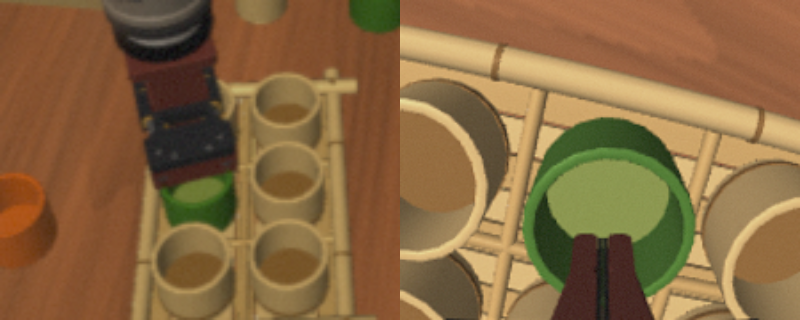

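The fingertips are over the green mouth, about 3 mm off sideways with the cup at tool +y. I'll nudge and hold for about 2.3 s.

Request:
jog_arm --motion '[{"gripper": 0,"x": 0,"y": 0.002,"z": 0.001,"roll": 0},{"gripper": 0,"x": 0,"y": 0.002,"z": 0.001,"roll": 0},{"gripper": 0,"x": 0,"y": 0.002,"z": 0.001,"roll": 0},{"gripper": 0,"x": 0,"y": 0.002,"z": 0.001,"roll": 0},{"gripper": 0,"x": 0,"y": 0.002,"z": 0.001,"roll": 0},{"gripper": 0,"x": 0,"y": 0.002,"z": 0.001,"roll": 0},{"gripper": 0,"x": 0,"y": 0.002,"z": 0.001,"roll": 0},{"gripper": 0,"x": 0,"y": 0.002,"z": 0.001,"roll": 0},{"gripper": 0,"x": 0,"y": 0.002,"z": 0.001,"roll": 0},{"gripper": 0,"x": 0,"y": 0.002,"z": 0.001,"roll": 0}]'

```text
clock: 5.62
tcp_pos: [0.6122, 0.1111, 0.1727]
ee_rot: [0.979, 0.206, 0.0, 0.0]
contact_force: [0.1, 0.3, 0.2]
width: 0.0006
grip_force: 0.0
```

Request:
jog_arm --motion '[{"gripper": 0,"x": 0,"y": 0,"z": 0,"roll": 0},{"gripper": 0,"x": 0,"y": 0,"z": 0,"roll": 0},{"gripper": 0,"x": 0,"y": 0,"z": 0,"roll": 0},{"gripper": 0,"x": 0,"y": 0,"z": 0,"roll": 0},{"gripper": 0,"x": 0,"y": 0,"z": 0,"roll": 0},{"gripper": 0,"x": 0,"y": 0,"z": 0,"roll": 0},{"gripper": 0,"x": 0,"y": 0,"z": 0,"roll": 0},{"gripper": 0,"x": 0,"y": 0,"z": 0,"roll": 0}]'

```text
clock: 6.62
tcp_pos: [0.6122, 0.1111, 0.1727]
ee_rot: [0.979, 0.206, 0.0, 0.0]
contact_force: [0.7, 1.1, 0.0]
width: 0.0003
grip_force: 0.0
```

Request:
jog_arm --motion '[{"gripper": 0,"x": 0,"y": 0,"z": -0.02,"roll": 0},{"gripper": 0,"x": 0,"y": 0,"z": -0.05,"roll": 0},{"gripper": 0,"x": 0,"y": 0,"z": -0.08,"roll": 0},{"gripper": 0,"x": 0,"y": 0,"z": -0.11,"roll": 0},{"gripper": 0,"x": 0,"y": 0,"z": -0.14,"roll": 0},{"gripper": 0,"x": 0,"y": 0,"z": -0.17,"roll": 0},{"gripper": 0,"x": 0,"y": 0,"z": -0.19,"roll": 0},{"gripper": 0,"x": 0,"y": 0,"z": -0.2,"roll": 0},{"gripper": 0,"x": 0,"y": 0,"z": -0.2,"roll": 0}]'

```text
clock: 7.75
tcp_pos: [0.6122, 0.1112, 0.3737]
ee_rot: [0.979, 0.206, 0.001, 0.0]
contact_force: [-0.5, 0.5, 0.3]
width: 0.0002
grip_force: 0.0
```

Request:
jog_arm --motion '[{"gripper": 0,"x": -0.02,"y": 0.023,"z": 0,"roll": 0},{"gripper": 0,"x": -0.05,"y": 0.057,"z": 0,"roll": 0},{"gripper": 0,"x": -0.08,"y": 0.091,"z": 0,"roll": 0},{"gripper": 0,"x": -0.115,"y": 0.131,"z": 0,"roll": 0},{"gripper": 0,"x": -0.15,"y": 0.17,"z": 0,"roll": 0},{"gripper": 0,"x": -0.185,"y": 0.21,"z": 0,"roll": 0},{"gripper": 0,"x": -0.22,"y": 0.25,"z": 0,"roll": 0},{"gripper": 0,"x": -0.25,"y": 0.284,"z": 0,"roll": 0},{"gripper": 0,"x": -0.28,"y": 0.318,"z": 0,"roll": 0},{"gripper": 0,"x": -0.3,"y": 0.341,"z": 0,"roll": 0},{"gripper": 0,"x": -0.309,"y": 0.351,"z": 0,"roll": 0},{"gripper": 0,"x": -0.309,"y": 0.351,"z": 0,"roll": 0}]'

```text
clock: 9.25
tcp_pos: [0.4706, -0.3347, 0.372]
ee_rot: [0.979, 0.206, -0.0, -0.0]
contact_force: [0.6, 0.2, 0.2]
width: 0.0004
grip_force: 0.0
```

```bash
python3 - <<'E'
from workcell import r
import cv2,numpy as np
s=r.sense();print(s["tcp_pos"],s["ee_rot"],s["clock"])
c=r.read_camera("wrist");cv2.imwrite("pics/w2.png",c["image"][:,:,::-1])
R=np.array(c["R"]);t=np.array(c["t"])
for X in([.611,.110,.063],[.471,-.335,.055]):
    p=R@np.array(X)+t;th=np.arctan2(np.hypot(p[0],p[1]),p[2]);k=c["fx"]*th/np.hypot(p[0],p[1]);print(p[0]*k+c["cx"],p[1]*k+c["cy"])
E
```

```text
[ 0.4705674  -0.33465012  0.3720398 ] [ 9.78656644e-01  2.05501400e-01 -3.30889226e-04 -4.87738946e-04] 9.25
87.20022985790007 -18.377542616441787
314.67689881454885 164.83374564762522
```

View pics/w2.png

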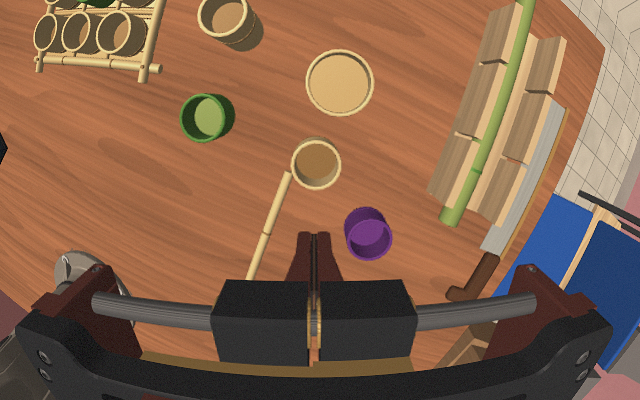

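The wrist view shows the spare's rim at (316,164), against a prediction of (314.7,164.8), so we are well aligned. I'll descend and hold.

Request:
jog_arm --motion '[{"gripper": 0,"x": 0,"y": 0.001,"z": 0.02,"roll": 0},{"gripper": 0,"x": 0,"y": 0.001,"z": 0.05,"roll": 0},{"gripper": 0,"x": 0,"y": 0.001,"z": 0.08,"roll": 0},{"gripper": 0,"x": 0,"y": 0.001,"z": 0.11,"roll": 0},{"gripper": 0,"x": 0,"y": 0.001,"z": 0.14,"roll": 0},{"gripper": 0,"x": 0,"y": 0.001,"z": 0.165,"roll": 0},{"gripper": 0,"x": 0,"y": 0.001,"z": 0.185,"roll": 0},{"gripper": 0,"x": 0,"y": 0.001,"z": 0.2,"roll": 0},{"gripper": 0,"x": 0,"y": 0.001,"z": 0.207,"roll": 0},{"gripper": 0,"x": 0,"y": 0.001,"z": 0.207,"roll": 0},{"gripper": 0,"x": 0,"y": 0.001,"z": 0.207,"roll": 0}]'

```text
clock: 10.68
tcp_pos: [0.4716, -0.3357, 0.1664]
ee_rot: [0.979, 0.206, 0.0, 0.0]
contact_force: [-0.0, -0.1, -0.1]
width: 0.0003
grip_force: 0.0
```

Request:
jog_arm --motion '[{"gripper": 0,"x": 0,"y": 0,"z": 0,"roll": 0},{"gripper": 0,"x": 0,"y": 0,"z": 0,"roll": 0},{"gripper": 0,"x": 0,"y": 0,"z": 0,"roll": 0},{"gripper": 0,"x": 0,"y": 0,"z": 0,"roll": 0},{"gripper": 0,"x": 0,"y": 0,"z": 0,"roll": 0},{"gripper": 0,"x": 0,"y": 0,"z": 0,"roll": 0},{"gripper": 0,"x": 0,"y": 0,"z": 0,"roll": 0},{"gripper": 0,"x": 0,"y": 0,"z": 0,"roll": 0},{"gripper": 0,"x": 0,"y": 0,"z": 0,"roll": 0}]'

```text
clock: 11.8
tcp_pos: [0.4712, -0.3356, 0.1657]
ee_rot: [0.979, 0.206, -0.0, 0.0]
contact_force: [-0.5, -0.7, 0.0]
width: 0.0005
grip_force: 0.0
```

Request:
jog_arm --motion '[{"gripper": 0,"x": 0,"y": 0,"z": 0,"roll": 0},{"gripper": 0,"x": 0,"y": 0,"z": 0,"roll": 0},{"gripper": 0,"x": 0,"y": 0,"z": 0,"roll": 0},{"gripper": 0,"x": 0,"y": 0,"z": 0,"roll": 0},{"gripper": 0,"x": 0,"y": 0,"z": 0,"roll": 0},{"gripper": 0,"x": 0,"y": 0,"z": 0,"roll": 0},{"gripper": 0,"x": 0,"y": 0,"z": 0,"roll": 0},{"gripper": 0,"x": 0,"y": 0,"z": 0,"roll": 0}]'

```text
clock: 12.8
tcp_pos: [0.4712, -0.3356, 0.1657]
ee_rot: [0.979, 0.206, 0.0, 0.0]
contact_force: [0.4, 0.3, 0.1]
width: 0.0006
grip_force: 0.0
```

```bash
python3 - <<'E'
from workcell import r
import cv2,numpy as np
s=r.sense();print(s["tcp_pos"],s["contact_force"],s["clock"])
a=r.read_camera("side")["image"][100:220,270:420,::-1];b=r.read_camera("wrist")["image"][100:280,200:425,::-1]
cv2.imwrite("pics/p2.png",np.hstack([cv2.resize(a,(400,320)),cv2.resize(b,(400,320))]))
E
```

```text
[ 0.47119752 -0.33559981  0.16567022] [0.36011838 0.25828878 0.08139415] 12.8
```

View pics/p2.png

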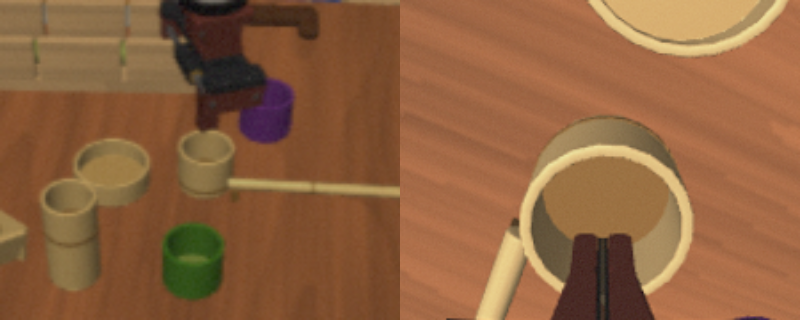

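The fingertips hover centred over the spare's mouth, and the surrounding objects are where they were.

```bash
python3 -c "
from workcell import r
print(r.sign_off())"
```

```text
the job is handed in; nothing more can be done
None
```

The arm pointed about 3 cm above the green cup in the tray for over 2 s, then above the matching pale spare for over 2 s. It was still pointing at the spare at hand-in, after about 13 s, with no sign of contact.

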